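Check the photometer with the blue reference cell

ROBOT

A 6-joint arm with a two-finger parallel gripper is mounted at the origin on the work surface. World frame = base frame: x ahead of the robot, y to its left, z up, the work surface at z = 0. Lengths are in m, angles in degrees, forces in N, time in s.
With the tool pointing down it reaches from about 0.25 to 0.8 m from the base axis. Payload 8.5 kg.
Tool frame: the origin (TCP) lies at the very end of the fingers, on their centre line; the grasp point (between the pads) lies 19 mm behind it (robot.tcp_to_grasp is the distance from the TCP to the grasp point, in m); z points along the fingers, y is the line along which they close (so a half turn about z gives the same grasp; the last joint's range is limited). The gripper opens to 85 mm and grips with 20 to 120 N. Pads are 22 mm wide; open, the fingers measure 114 mm over their backs; the gripper's body (76 mm by 85 mm) begins 54 mm behind the grasp point. The pads swing forward as they close: fully open they stand 13 mm farther back than shut.
Start: joints at [67.838, 13.648, -0.773, 75.585, 0, 90], TCP at [0.198, 0.486, 0.231] pointing down, gripper open.
Joint ranges: [-152.45, 152.45], [-59.26, 108.67], [-65.41, 83.53], [-104.44, 129.93], [-82.83, 76.93], [-180, 180]. Speed limits (degrees/s): [127.2, 127.2, 159.86, 180, 180, 180].

INTERFACE

Orientations are given as [roll, pitch, yaw] about the fixed x, y, z axes, in that order (R = Rz(yaw) Ry(pitch) Rx(roll)).
In Python, from bench import readout, viewer, robot gives the robot as it stands.
- The arm moves only by the shell command python3 -m jog 'ROWS' [FORCE]. ROWS is JSON, a list of rows, each an object with "rot": the turn, a rotation vector about the tool's x, y, z each as a share of pi/2 rad, from -1 to 1, a list of three; "offset": the shift along the tool's x, y, z each as a share of 0.05 m, from -1 to 1, a list of three; "grip": the gripper's target within -1 to 1 (shut at 1, half-way at 0, fully open at -1). A call has exactly 8 rows; each row shifts and turns the commanded pose from where the row before left it, along the tool's axes as they then stand; what a row does not reach is not made up. A row lasts 1/10 s, in which the tool goes at most 50 mm and 8.59 degrees, less where a joint would pass 70% of its speed; a pose out of reach is approached as far as the arm can. A call with a number of a shift or a turn outside -1 to 1 is refused whole. A call with a gripper value outside its range is refused whole. The fingers move at their own pace and stop on an object; FORCE is the grip in N (left out, the last holds). Time passes only in rows, so rows that do not move let the fingers close, or fill a call up. It gives the time, the measured TCP pose, the force, the opening and the grip force at its end, in the units of the state.
- readout.observe(): the state, without advancing time (a new reading comes with each control period).
- viewer.get_image(name): name is "side" or "top"; returns the picture (420x560x3 uint8, blue, green, red); there is no depth.
- viewer.camera_model(name): a dict with "fovy" (degrees; the focal length in pixels is half the picture's height over the tangent of half this angle, whatever the lens; pixels are square), "cx", "cy" (the principal point, pixels), "k1" (the pictures are not rectified: a ray, as slopes to the right and down, at radius r is drawn at 1 + k1 r^2 times it, then the intrinsics apply), "extrinsics" (4x4, takes a point from camera to world coordinates). Camera axes: x right, y up, looking along -z (the intrinsics and any distortion apply to the point x, -y, -z); pixel columns grow to the right and rows downward; lengths in m; the calibration is good to about 2 mm. A picture is of the moment at which its call begins. camera_model takes no time and is no camera call.
- robot.hand_in(): hands the job in; it is judged then, once.
The state is a dict: "time": time; "joint_pos": joint angles; "qvel": joint speeds; "effort": joint torques, N m; "tool_pos": TCP position; "tcp_rot": TCP orientation; "ft_force": force on the tool from outside, world axes, zero at the start; "torque": the same for the moment, N m; "grip_width": finger opening in m; "gripper_force": force on a finger pad.
Only numpy, scipy, OpenCV 4.12 (cv2) and the standard library are available. Lean on these libraries where they do the work, as an engineer would, in place of code of your own. Each camera call takes 0.05 s, during which the arm holds its last target. There are 200 camera calls.

TASK

Push the photometer's open filter drawer fully home until it clicks in, then lift the blue reference cell out of its rack, gripping it by its two frosted faces only and never touching its clear faces. Finish while still holding the cell up in the light path: upright and still, midway between the lamp and the detector, its middle on the beam and its clear faces square to the beam, touching nothing but the gripper. Leave the other two cells, the steel bowl and the jar where they are.

Things in the scene. Friction and masses are not known exactly. Their poses are not given: they have to be found in the camera images.
- photometer: fixed cream-white bench photometer on a grey base 140 x 300 x 12 mm. Origin: on the bench under the middle of its open light gap. Lamp house (120 x 110 mm in plan, centred at y = +97.5 mm) and detector (100 x 90 mm, at y = -87.5 mm) rise to 100 mm. The gap is 85 mm between the houses, 69 mm between their 28 mm thick lens tubes. The beam runs along y. The filter drawer is in the lamp house's -x face
- beam_center (a point): the point on the light beam midway between the two lens tubes, 70 mm above the bench; y runs along the beam (to the lamp), x level and square to the beam, z up. Around it the gap is open to the top and to both x sides; the base plate's top is 58 mm below
- filter_drawer (a joint): how far the filter drawer is out, m: 0 is fully home against its stop, 0.065 fully out. It slides along the photometer's x axis and goes home towards +x. It slides lightly (under 1 N); from about 15 mm out a sprung ball resists with about 5 N (more if pushed fast), and once less than 6 mm out it snaps home and stays
- drawer_bar (a point): centre of the outer (-x) face of the orange bar (44 mm wide in y, 14 mm high, standing 16 mm out of the grey drawer front) of the filter drawer, 66 mm above the bench; moves with the drawer; axes as the photometer's. Push it towards its +x. When home this face is 25 mm out from the lamp house's face
- rack: fixed white rack block 190 x 56 x 30 mm (x, y, z) with three square wells in a row along its x, 62 mm apart, each 22 mm deep (floor 8 mm above the bench, 2 mm of play); origin: centre of its underside. The cells stand in the wells with their axes along the rack's
- blue_cell_center (a point): centre of the glass (half-way up) of the blue cell with blue stopper, 26 mm across its clear faces (its x), 25 mm across its frosted faces (its y), glass 70 mm tall, 80 mm with its stopper, 80 g. Its two white frosted faces look along its y axis: grip these. Its two clear (blue-looking) faces look along its x axis: do not touch. The stopper is 18 mm thick, 10 mm high. In the rack this centre is 43 mm above the bench, 13 mm above the rack's top
- blue_cell: the same blue reference cell; origin at the centre of its underside, axes as at its centre point. Its surfaces: blue_cell_c0 and _c1 are the frosted faces (+y, -y), _c2 and _c3 the clear faces (+x, -x), _c5 the stopper
- amber_cell: reference cell with amber glass and a yellow stopper, 26 mm across its clear faces (its x), 25 mm across its frosted faces (its y), glass 70 mm tall, 80 mm with its stopper, standing in the rack; origin: centre of its underside; leave alone
- green_cell: reference cell with green glass and a green stopper, 26 mm across its clear faces (its x), 25 mm across its frosted faces (its y), glass 70 mm tall, 80 mm with its stopper, standing in the rack; origin: centre of its underside; leave alone
- steel_bowl: steel mixing bowl, 120 mm wide, 55 mm high, origin at the centre of its underside; leave alone
- reagent_jar: amber glass jar with white cap, 56 mm wide, 85 mm high, origin at the centre of its underside; leave alone
Things that resemble listed ones, but are neither listed nor needed, are in the scene too. What is shaped like the blue_cell but brown or pink is not meant.

How it is judged:
By the outcome, as a careful person would: the job done as asked, in the order asked, and still so for the second after the job is handed in, while the arm keeps its last pose, push and grip.
It also fails if it takes over 51 s, if anything falls off the work surface, if the arm or the gripper's body presses on something with over 40 N, if the wrist force passes 120 N, or if a joint passes its speed limit or range.

## Working session

There is one attempt and no reset: what is moved stays moved. The work goes in short steps, Python scripts to look and compute and a shell command to move; the robot and the scene stay as the last step left them, time stands still between calls to the robot, and variables do not carry over. Pictures are saved under pics/ and viewed, at most 10 in all, crops included, and the job is handed in when it is done.

```bash
mkdir -p pics; ls
python3 - <<'E'
from bench import readout, viewer, robot
import cv2
for n in("side","top"):
    cv2.imwrite(f"pics/{n}0.png",viewer.get_image(n)); print(n,viewer.camera_model(n))
print(readout.observe())
E
```

```text
pics
side {'fovy': 56.60506807332532, 'cx': 280.5962197877621, 'cy': 209.0770499038105, 'k1': -0.07115252242784709, 'extrinsics': array([[ 0.98346402,  0.13484028, -0.12089919,  0.42535007],
       [-0.18103372,  0.7134095 , -0.67695914, -0.64789691],
       [-0.00503073,  0.68765178,  0.72602322,  0.7153155 ],
       [ 0.        ,  0.        ,  0.        ,  1.        ]])}
top {'fovy': 50.053545290954936, 'cx': 277.4534247482532, 'cy': 211.25702138987987, 'k1': 0.0009598056867408509, 'extrinsics': array([[ 0.02806007,  0.99400975, -0.10562786,  0.43003128],
       [-0.99958464,  0.02720769, -0.00950228, -0.04504423],
       [-0.00657147,  0.10585062,  0.99436033,  1.04758213],
       [ 0.        ,  0.        ,  0.        ,  1.        ]])}
{'time': 0.1, 'joint_pos': array([ 6.78388481e+01,  1.36772512e+01, -8.12356504e-01,  7.55853558e+01,
       -4.09331255e-04,  8.99994403e+01]), 'qvel': array([-0.05976422, -0.12938729,  0.18518386,  0.06464834,  0.03135471,
        0.11943567]), 'effort': array([-5.50504956e-04, -5.39722681e+01,  3.46999168e+01,  1.33879250e-02,
       -1.80512143e-05,  6.56598743e-06]), 'tool_pos': array([0.19789369, 0.48585931, 0.23074272]), 'tcp_rot': array([-1.79925036e+02,  4.08598613e-04,  1.57839408e+02]), 'ft_force': array([0.20447001, 0.90938092, 0.6380494 ]), 'torque': array([-0.06914724, -0.06772382,  0.03506048]), 'gripper_force': 0.0, 'grip_width': 0.08517302444263318}
```

View pics/side0.png

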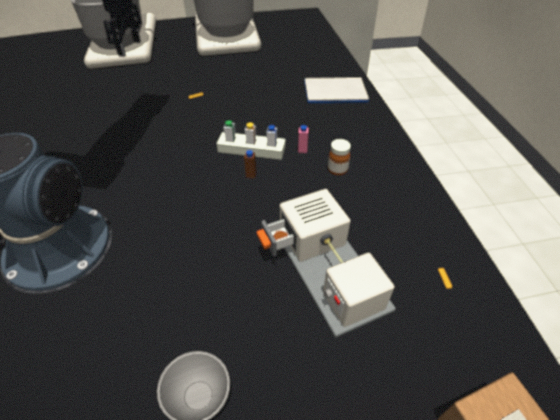

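View pics/top0.png

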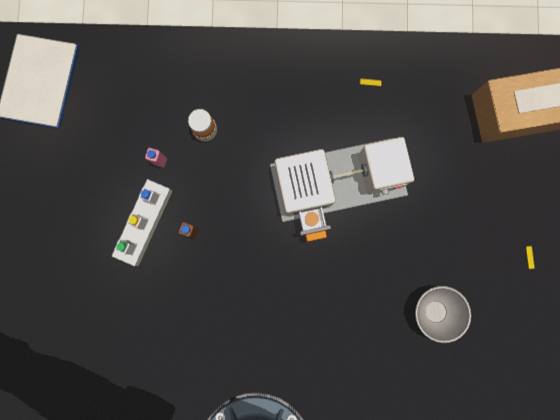

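Both views: the blue-stoppered cells are in the rack at top (146,195)/side (271,130), a brown decoy at top (186,229)/side (250,158), and a pink decoy at top (153,155)/side (303,130). I choose the one in the rack. The orange bar is at top (316,236)/side (265,239).

```bash
cat > h.py <<'E'
import numpy as np, cv2
from bench import viewer, readout
def ray(n,u,v):
    m=viewer.camera_model(n); f=210/np.tan(np.radians(m["fovy"]/2))
    K=np.array([[f,0,m["cx"]],[0,f,m["cy"]],[0,0,1.]])
    x,y=cv2.undistortPoints(np.array([[[u,v]]],float),K,np.array([m["k1"],0,0,0,0.]))[0,0]
    E=m["extrinsics"]; return E[:3,3],E[:3,:3]@np.array([x,-y,-1])
def plane(n,u,v,z):
    o,d=ray(n,u,v); return o+d*(z-o[2])/d[2]
def tri(p,q):
    o1,d1=ray("top",*p);o2,d2=ray("side",*q)
    t=np.linalg.lstsq(np.c_[d1,-d2],o2-o1,rcond=None)[0]
    a,b=o1+t[0]*d1,o2+t[1]*d2; return (a+b)/2,np.linalg.norm(a-b)
def blobs(mask,amin=15):
    cs,_=cv2.findContours(mask.astype(np.uint8),cv2.RETR_EXTERNAL,cv2.CHAIN_APPROX_NONE)
    return [c for c in cs if cv2.contourArea(c)>=amin]
E
python3 - <<'E'
from h import *
im={n:cv2.imread(f"pics/{n}0.png") for n in("top","side")}
for n in im:
    h=cv2.cvtColor(im[n],cv2.COLOR_BGR2HSV);H,S,V=[h[...,i].astype(int) for i in range(3)]
    M={"blue":(H>100)&(H<130)&(S>110)&(V>70),"orange":(H<16)&(S>170)&(V>120),"yellow":(H>17)&(H<32)&(S>150)&(V>120),"green":(H>50)&(H<85)&(S>120)&(V>60),
       "white":(V>185)&(S<60)}
    for k,m in M.items():
        for c in blobs(m,12):
            r=cv2.minAreaRect(c);mm=cv2.moments(c)
            if mm["m00"]<9000: print(n,k,np.round([mm["m10"]/mm["m00"],mm["m01"]/mm["m00"]],1),"area",mm["m00"],"rect",np.round(r[0],1),np.round(r[1],1),round(r[2],1))
a=cv2.resize(im["top"][135:275,105:205],None,fx=4,fy=4,interpolation=cv2.INTER_CUBIC)
b=cv2.resize(im["top"][130:250,265:425],None,fx=4,fy=4,interpolation=cv2.INTER_CUBIC)
cv2.imwrite("pics/ra.png",a); cv2.imwrite("pics/ph.png",b)
E
```

```text
top blue [184.8 228.9] area 39.5 rect [184.8 228.9] [7.6 7.2] 26.6
top blue [145.2 193.9] area 52.0 rect [145.  193.8] [8.7 8.2] 21.8
top blue [151.  153.8] area 31.5 rect [151. 154.] [6. 6.] 90.0
top blue [67.  88.7] area 78.0 rect [67.8 86.1] [ 5.  86.1] 15.4
top yellow [529.8 257. ] area 111.0 rect [529.8 257. ] [22.6  5.9] 82.4
top yellow [133.1 219.7] area 43.5 rect [133.2 219.8] [7.1 7.8] 45.0
top yellow [370.3  81.8] area 99.5 rect [370.4  81.8] [21.3  5.8] 5.2
top green [121. 246.] area 45.0 rect [120.9 245.7] [7.6 7.6] 26.6
top white [291.5 417. ] area 14.0 rect [291.5 417. ] [4. 9.] 90.0
top white [218.5 415.2] area 15.0 rect [218.5 415.6] [4.3 7.7] 59.0
top white [435.1 311.5] area 285.5 rect [435.5 311.5] [19. 19.] 90.0
top white [309.1 221.3] area 116.0 rect [310.5 219.1] [18.4 18.8] 77.5
top white [141.8 222.5] area 1233.5 rect [140.2 222.1] [24.8 84.3] 24.4
top white [342.3 174.3] area 20.5 rect [342.5 174.3] [ 2.2 17.7] 77.9
top white [304.8 180.5] area 2604.5 rect [304.9 180.4] [54.2 50.3] 77.9
top white [388.9 162.5] area 1720.0 rect [389.  162.5] [45.2 40.4] 76.8
t
[... 1188 characters left out ...]
.9 264.7] area 19.5 rect [ 82.2 264.4] [5.4 8.9] 63.4
side white [359.3 278.8] area 2017.0 rect [356.9 273.6] [61.6 48.5] 58.0
side white [284.  237.8] area 12.0 rect [283.4 237.7] [ 2.2 15.5] 71.6
side white [314.  213.3] area 1947.0 rect [314.7 212.5] [40.3 59.8] 70.6
side white [340.4 145. ] area 145.0 rect [340.5 145. ] [10. 17.] 90.0
side white [251.2 142.3] area 459.5 rect [250.9 141.4] [65.7 12.6] 6.0
side white [335.5  88.4] area 1115.0 rect [336.5  88.2] [21.  60.8] 88.8
side white [228.   42.3] area 434.0 rect [227.9  40.2] [14.  60.4] 85.0
side white [119.3  53.1] area 446.5 rect [119.1  51.2] [23.4 70.3] 73.4
side white [149.1  20.1] area 100.0 rect [149.1  20.2] [ 7.9 16.5] 10.3
```

View pics/ra.png

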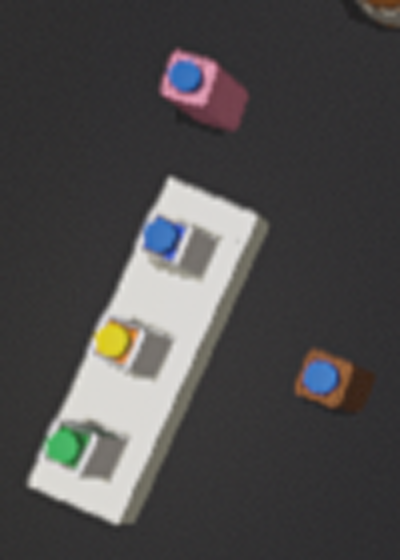

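View pics/ph.png

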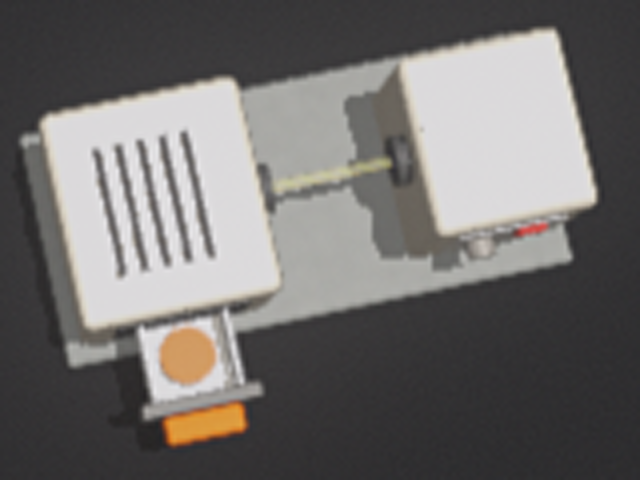

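The crops show the cell in the rack has a blue stopper with a blue glass rim, and its grey-white frosted sides face across the rack. The drawer sticks out of the lamp house with an orange bar (crop 205,425).

Run:
```python
from h import *
g=lambda u,v,z:plane("top",u,v,z)
W=lambda p:np.round(p*1000,1)
for k,t,s in(("blue",(145.1,193.9),(271.1,126.7)),("yel",(133.1,219.7),(249.4,124.5)),("green",(121,246),(228.3,122.3)),("brown",(184.8,228.9),(249,152.7)),("pink",(151,153.8),(303.3,126.5))):
    print(k,W(g(*t,.087)),"side",W(plane("side",*s,.0855)))
L=g(304.9,180.4,.1);D=g(389,162.5,.1);print("roofs",W(L),W(D),"dist",np.linalg.norm(L-D))
im=cv2.imread("pics/top0.png");h=cv2.cvtColor(im,cv2.COLOR_BGR2HSV);H,S,V=[h[...,i].astype(int) for i in range(3)]
def edgeang(p):
    q=[g(*x,.1)[:2] for x in p]; 
    for a,b in zip(q,q[1:]+q[:1]): d=b-a; print("  edge",np.round(np.hypot(*d)*1000,1),round(np.degrees(np.arctan2(d[1],d[0])),1))
for c in blobs((V>185)&(S<60),1000):
    r=cv2.minAreaRect(c)
    if r[0][0]>280 and r[0][0]<400: edgeang(cv2.boxPoints(r))
u=(L-D)[:2];yaw=np.degrees(np.arctan2(u[1],u[0]))-90;print("phot yaw",yaw)
B=[g(*p,.012) for p in((265+22/4,130+135/4),(265+73/4,130+366/4),(265+571/4,130+261/4))]
print("base corners",W(B[0]),W(B[1]),W(B[2]),"len",np.linalg.norm(B[1]-B[2]),"mid diag",W((B[0]+B[2])/2),"ang",np.degrees(np.arctan2(*(B[1]-B[2])[[1,0]]))-90)
for c in blobs((H<18)&(S>150)&(V>120),30):
    m=cv2.moments(c);r=cv2.minAreaRect(c);p=(m["m10"]/m["m00"],m["m01"]/m["m00"]);print("orange",np.round(p,1),np.round(r[1],1),W(g(*p,.073)))
print("bar outer edge top", W(g(265+207/4,130+440/4,.073)))
```

```text
blue [561.9 251.1  87. ] side [561.5 255.9  85.5]
yel [505.4 273.5  87. ] side [503.3 278.2  85.5]
green [448.4 295.9  87. ] side [445.8 300.7  85.5]
brown [488.7 161.4  87. ] side [486.3 151.9  85.5]
pink [650.5 243.4  87. ] side [650.1 240.   85.5]
roofs [598.5 -92.7 100. ] [ 642.1 -271.6  100. ] dist 0.1842103710743409
  edge 108.1 -76.2
  edge 117.1 -167.1
  edge 106.7 103.7
  edge 116.8 13.5
  edge 87.4 -75.0
  edge 98.0 -167.1
  edge 86.5 104.9
  edge 97.8 13.4
phot yaw 13.699369347894873
base corners [651.4 -15.7  12. ] [516.6 -49.2  12. ] [ 585.6 -336.2   12. ] len 0.29520306090236237 mid diag [ 618.5 -176.    12. ] ang 13.518947908584636
orange [315.7 235.6] [ 7.4 20.2] [ 482.9 -120.1   73. ]
bar outer edge top [ 473.4 -122.5   73. ]
```

```bash
python3 -m jog '[{"rot":[0,0,0.086],"offset":[0,0,0],"grip":1},{"rot":[0,0,0.086],"offset":[0,0,0],"grip":1},{"rot":[0,0,0.086],"offset":[0,0,0],"grip":1},{"rot":[0,0,0.086],"offset":[0,0,0],"grip":1},{"rot":[0,0,0.086],"offset":[0,0,0],"grip":1},{"rot":[0,0,0.086],"offset":[0,0,0],"grip":1},{"rot":[0,0,0.086],"offset":[0,0,0],"grip":1},{"rot":[0,0,0],"offset":[0,0,0],"grip":1}]' 40 && python3 -m jog '[{"rot":[0,0,0],"offset":[-0.8,0.1,0],"grip":1},{"rot":[0,0,0],"offset":[-0.8,0.1,0],"grip":1},{"rot":[0,0,0],"offset":[-0.8,0.1,0],"grip":1},{"rot":[0,0,0],"offset":[-0.8,0.1,0],"grip":1},{"rot":[0,0,0],"offset":[-0.8,0.1,0],"grip":1},{"rot":[0,0,0],"offset":[-0.8,0.1,0],"grip":1},{"rot":[0,0,0],"offset":[-0.8,0.1,0],"grip":1},{"rot":[0,0,0],"offset":[-0.8,0.1,0],"grip":1}]' && python3 -m jog '[{"rot":[0,0,0],"offset":[-0.8,0.1,0],"grip":1},{"rot":[0,0,0],"offset":[-0.8,0.1,0],"grip":1},{"rot":[0,0,0],"offset":[-0.8,0.1,0],"grip":1},{"rot":[0,0,0],"offset":[-0.8,0.1,0],"grip":1},{"rot":[0,0,0],"offset":[-0.8,0.1,0],"grip":1},{"rot":[0,0,0],"offset":[-0.8,0.1,0],"grip":1},{"rot":[0,0,0],"offset":[-0.8,0.1,0],"grip":1},{"rot":[0,0,0],"offset":[-0.8,0.1,0],"grip":1}]'
cat >> h.py <<'E'
A=np.radians(13.6);O=np.array([.621,-.1865])
def loc(p): d=np.array(p[:2])-O; return 1000*np.array([d@[np.cos(A),np.sin(A)],d@[-np.sin(A),np.cos(A)],p[2]])
def st():
    s=readout.observe();print("t",s["time"],"tcp",np.round(s["tool_pos"]*1000,1),"phot",np.round(loc(s["tool_pos"]),1),"rpy",np.round(s["tcp_rot"],1),"F",np.round(s["ft_force"],1),"w",round(s["grip_width"]*1000,1),"gf",s["gripper_force"],"q",np.round(s["joint_pos"],1))
if __name__=="__main__": st()
E
python3 h.py
```

```text
time: 0.9
tool_pos: [0.198, 0.486, 0.2309]
tcp_rot: [-180.0, 0.0, 103.5]
ft_force: [-0.9, 0.1, 0.2]
grip_width: -0.0
gripper_force: 0.0
time: 1.7
tool_pos: [0.3126, 0.1831, 0.2313]
tcp_rot: [180.0, 0.0, 103.9]
ft_force: [1.3, 0.1, -0.2]
grip_width: -0.0002
gripper_force: 0.0
time: 2.5
tool_pos: [0.427, -0.1186, 0.2313]
tcp_rot: [180.0, 0.0, 103.9]
ft_force: [0.8, 0.1, 0.2]
grip_width: 0.0004
gripper_force: 0.0
t 2.5 tcp [ 427.  -118.6  231.3] phot [-172.6  111.6  231.3] rpy [180.    0.  103.9] F [0.8 0.1 0.2] w 0.4 gf 0.0 q [-15.5   5.6 -10.8  73.6  -0.   60.6]
```

```bash
python3 -m jog '[{"rot":[0,0,0],"offset":[-0.14,0,0.7],"grip":1},{"rot":[0,0,0],"offset":[-0.14,0,0.7],"grip":1},{"rot":[0,0,0],"offset":[0,0,0.7],"grip":1},{"rot":[0,0,0],"offset":[0,0,0.7],"grip":1},{"rot":[0,0,0],"offset":[0,0,0.7],"grip":1},{"rot":[0,0,0],"offset":[0,0,0],"grip":1},{"rot":[0,0,0],"offset":[0,0,0],"grip":1},{"rot":[0,0,0],"offset":[0,0,0],"grip":1}]' ; python3 h.py; python3 -c "
from h import *
a=viewer.get_image('top')[120:270,230:430];b=viewer.get_image('side')[150:300,200:400]
cv2.imwrite('pics/p1.png',cv2.resize(np.hstack([a,b]),None,fx=2,fy=2,interpolation=cv2.INTER_CUBIC))"
```

```text
time: 3.3
tool_pos: [0.4314, -0.1308, 0.058]
tcp_rot: [179.9, 0.1, 103.7]
ft_force: [-0.0, 0.5, 0.7]
grip_width: -0.0001
gripper_force: 0.0
t 3.3 tcp [ 431.4 -130.8   58. ] phot [-171.2   98.8   58. ] rpy [1.799e+02 1.000e-01 1.037e+02] F [-0.   0.5  0.7] w -0.1 gf 0.0 q [-16.9  14.  -28.   47.8  -0.   59.4]
```

View pics/p1.png

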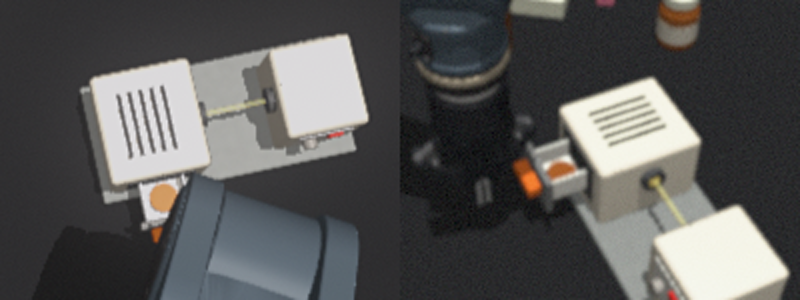

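The arm hangs over the bar. In the side half, the closed fingers (485,190) stand just outside the orange bar (528,178) and in line with it. I advance in small rows.

```bash
python3 -m jog '[{"rot":[0,0,0],"offset":[0,0.1,0],"grip":1},{"rot":[0,0,0],"offset":[0,0.1,0],"grip":1},{"rot":[0,0,0],"offset":[0,0.1,0],"grip":1},{"rot":[0,0,0],"offset":[0,0.1,0],"grip":1},{"rot":[0,0,0],"offset":[0,0.1,0],"grip":1},{"rot":[0,0,0],"offset":[0,0.1,0],"grip":1},{"rot":[0,0,0],"offset":[0,0.1,0],"grip":1},{"rot":[0,0,0],"offset":[0,0.1,0],"grip":1}]' ; python3 h.py;  python3 -m jog '[{"rot":[0,0,0],"offset":[0,0.06,0],"grip":1},{"rot":[0,0,0],"offset":[0,0.06,0],"grip":1},{"rot":[0,0,0],"offset":[0,0.06,0],"grip":1},{"rot":[0,0,0],"offset":[0,0.06,0],"grip":1},{"rot":[0,0,0],"offset":[0,0.06,0],"grip":1},{"rot":[0,0,0],"offset":[0,0,0],"grip":1},{"rot":[0,0,0],"offset":[0,0,0],"grip":1},{"rot":[0,0,0],"offset":[0,0,0],"grip":1}]' ; python3 h.py; python3 -c "
from h import *
a=viewer.get_image('top')[120:270,230:430];b=viewer.get_image('side')[150:300,200:400]
cv2.imwrite('pics/p2.png',cv2.resize(np.hstack([a,b]),None,fx=2,fy=2,interpolation=cv2.INTER_CUBIC))"
```

```text
time: 4.2
tool_pos: [0.4693, -0.1209, 0.0562]
tcp_rot: [-180.0, 0.0, 103.7]
ft_force: [-0.4, 0.6, 0.5]
grip_width: 0.0004
gripper_force: 0.3
t 4.2 tcp [ 469.3 -120.9   56.2] phot [-132.    99.4   56.2] rpy [-180.     0.   103.7] F [-0.4  0.6  0.5] w 0.4 gf 0.2505329065024853 q [-14.4  17.1 -23.7  49.2  -0.   61.9]
time: 5.0
tool_pos: [0.4836, -0.1175, 0.0564]
tcp_rot: [-180.0, 0.0, 103.7]
ft_force: [-0.7, -0.5, 0.4]
grip_width: -0.0001
gripper_force: 0.0
t 5.0 tcp [ 483.6 -117.5   56.4] phot [-117.3   99.4   56.4] rpy [-180.     0.   103.7] F [-0.7 -0.5  0.4] w -0.1 gf 0.0 q [-13.7  18.2 -22.   49.8  -0.   62.7]
```

View pics/p2.png

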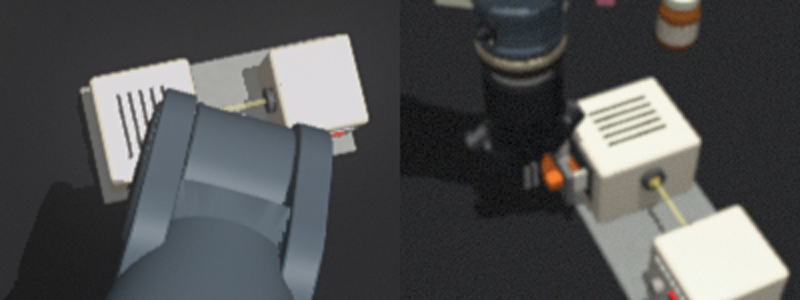

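The fingers now touch the bar (553,170) and the drawer is part-way in, with a dark part of the gripper near the roof edge. I continue slowly.

```bash
python3 -m jog '[{"rot":[0,0,0],"offset":[0,0.04,0],"grip":1},{"rot":[0,0,0],"offset":[0,0.04,0],"grip":1},{"rot":[0,0,0],"offset":[0,0.04,0],"grip":1},{"rot":[0,0,0],"offset":[0,0.04,0],"grip":1},{"rot":[0,0,0],"offset":[0,0,0],"grip":1},{"rot":[0,0,0],"offset":[0,0,0],"grip":1},{"rot":[0,0,0],"offset":[0,0,0],"grip":1},{"rot":[0,0,0],"offset":[0,0,0],"grip":1}]' >/dev/null; python3 h.py;  python3 -m jog '[{"rot":[0,0,0],"offset":[0,0.03,0],"grip":1},{"rot":[0,0,0],"offset":[0,0.03,0],"grip":1},{"rot":[0,0,0],"offset":[0,0.03,0],"grip":1},{"rot":[0,0,0],"offset":[0,0.03,0],"grip":1},{"rot":[0,0,0],"offset":[0,0,0],"grip":1},{"rot":[0,0,0],"offset":[0,0,0],"grip":1},{"rot":[0,0,0],"offset":[0,0,0],"grip":1},{"rot":[0,0,0],"offset":[0,0,0],"grip":1}]' >/dev/null; python3 h.py
```

```text
t 5.9 tcp [ 490.7 -115.7   56.2] phot [-110.    99.5   56.2] rpy [-179.9    0.   103.6] F [-5.3 -1.6  3. ] w -0.2 gf 2.6610761135816574 q [-13.2  18.8 -21.1  50.2  -0.   63.1]
t 6.7 tcp [ 497.5 -114.1   56.4] phot [-103.    99.4   56.4] rpy [180.    0.  103.7] F [-0.   0.5 -0.5] w -0.1 gf 0.0 q [-12.9  19.3 -20.3  50.4   0.   63.4]
```

```bash
python3 -m jog '[{"rot":[0,0,0],"offset":[0,0.02,0],"grip":1},{"rot":[0,0,0],"offset":[0,0.02,0],"grip":1},{"rot":[0,0,0],"offset":[0,0.02,0],"grip":1},{"rot":[0,0,0],"offset":[0,0.02,0],"grip":1},{"rot":[0,0,0],"offset":[0,0,0],"grip":1},{"rot":[0,0,0],"offset":[0,0,0],"grip":1},{"rot":[0,0,0],"offset":[0,0,0],"grip":1},{"rot":[0,0,0],"offset":[0,0,0],"grip":1}]' >/dev/null; python3 h.py
```

```text
t 7.5 tcp [ 501.1 -113.2   56.3] phot [-99.3  99.4  56.3] rpy [-180.     0.   103.7] F [-0.5  0.1  0. ] w 0.1 gf 0.0 q [-12.7  19.6 -19.9  50.5  -0.   63.6]
```

```bash
python3 -m jog '[{"rot":[0,0,0],"offset":[0,-0.4,0],"grip":1},{"rot":[0,0,0],"offset":[0,-0.6,0],"grip":1},{"rot":[0,0,0],"offset":[0.2,-0.4,-0.4],"grip":1},{"rot":[0,0,0],"offset":[0.6,0,-0.6],"grip":1},{"rot":[0,0,0],"offset":[0.7,0,-0.6],"grip":-1},{"rot":[0,0,0],"offset":[0.7,0,-0.6],"grip":-1},{"rot":[0,0,0],"offset":[0.7,0,-0.6],"grip":-1},{"rot":[0,0,0],"offset":[0.7,0,-0.3],"grip":-1}]' >/dev/null; python3 h.py; python3 -c "
from h import *
T=viewer.get_image('top');cv2.imwrite('pics/top3.png',T)
S=viewer.get_image('side');cv2.imwrite('pics/side3.png',S)
a=T[120:270,230:430];b=S[150:300,200:400]
cv2.imwrite('pics/p3.png',cv2.resize(np.hstack([a,b]),None,fx=2,fy=2,interpolation=cv2.INTER_CUBIC))"
```

```text
t 8.3 tcp [390.9  46.4 213.9] phot [-168.9  280.5  213.9] rpy [179.8   0.  103.6] F [1.5 0.6 0.7] w 58.3 gf 0.0 q [  6.8   1.  -18.4  70.4  -0.   83.1]
```

View pics/p3.png

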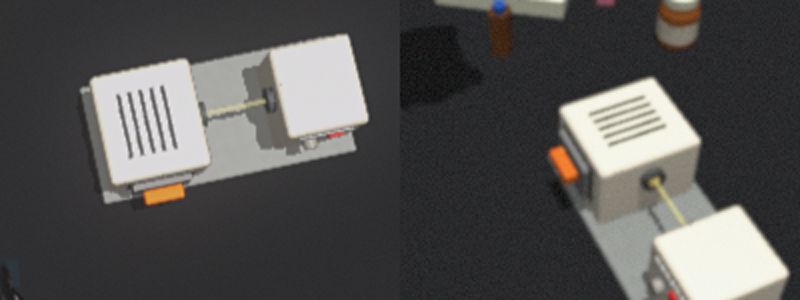

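The drawer is in: the front lies against the lamp house, with the orange bar at crop (165,194)/(563,163). Next I refine the rack angle and the cell and photometer positions.

Run:
```python
from h import *
W=lambda p:np.round(np.array(p)*1000,1)
T=cv2.imread("pics/top3.png");S_=cv2.imread("pics/side3.png")
def hsv(i): h=cv2.cvtColor(i,cv2.COLOR_BGR2HSV);return [h[...,k].astype(int) for k in range(3)]
H,S,V=hsv(T)
for c in blobs((H<18)&(S>150)&(V>120),30):
    m=cv2.moments(c);p=plane("top",m["m10"]/m["m00"],m["m01"]/m["m00"],.073);print("bar",np.round(loc(p),1))
# three stoppers in both views
t=[(145.2,193.9),(133.1,219.7),(121,246)];s=[(271.1,126.7),(249.4,124.5),(228.3,122.3)]
for a,b in zip(t,s): p,e=tri(a,b);print("tri",W(p),round(e*1000,1))
# rack mask in both initial pictures: long edges
for n,z in(("top",.03),("side",.03)):
    I=cv2.imread(f"pics/{n}0.png");H,S,V=hsv(I)
    for c in blobs((V>150)&(S<70),300):
        hull=cv2.convexHull(c);(x,y),_,_=cv2.minAreaRect(c)
        if (n=="top" and 125<x<155 and 205<y<240) or (n=="side" and 235<x<270 and 130<y<155):
            q=cv2.approxPolyDP(hull,3,True)[:,0]
            P=[plane(n,*k,z) for k in q];print(n,[list(map(int,k)) for k in q],[list(W(k[:2])) for k in P])
            for a,b in zip(P,P[1:]+P[:1]):d=b-a;print("  ",round(np.hypot(*d[:2])*1000,1),round(np.degrees(np.arctan2(d[1],d[0])),1))
# roofs from side camera
H,S,V=hsv(S_)
for u,v,k in((304.9,180.4,1),): pass
cv2.imwrite("pics/ph_s.png",cv2.resize(S_[180:340,240:410],None,fx=4,fy=3.7,interpolation=cv2.INTER_CUBIC))
```

```text
bar [-76.7  97.1  73. ]
tri [561.1 250.   89.6] 0.9
tri [504.  272.8  89.2] 2.3
tri [447.  295.2  89.2] 2.7
top [[147, 179], [168, 191], [133, 265], [112, 255]] [[np.float64(604.4), np.float64(266.3)], [np.float64(577.9), np.float64(216.5)], [np.float64(407.6), np.float64(286.3)], [np.float64(428.7), np.float64(335.2)]]
   56.4 -118.0
   184.0 157.7
   53.2 66.7
   188.8 -21.4
side [[217, 141], [222, 132], [284, 139], [280, 151]] [[np.float64(406.6), np.float64(294.7)], [np.float64(424.5), np.float64(336.8)], [np.float64(600.4), np.float64(266.9)], [np.float64(578.7), np.float64(213.5)]]
   45.7 67.0
   189.3 -21.7
   57.6 -112.1
   190.2 154.7
```

```bash
python3 -m jog '[{"rot":[0,0,-0.087],"offset":[0,0,0],"grip":-1},{"rot":[0,0,-0.087],"offset":[0,0,0],"grip":-1},{"rot":[0,0,-0.087],"offset":[0,0,0],"grip":-1},{"rot":[0,0,-0.087],"offset":[0,0,0],"grip":-1},{"rot":[0,0,-0.087],"offset":[0,0,0],"grip":-1},{"rot":[0,0,-0.087],"offset":[0,0,0],"grip":-1},{"rot":[0,0,-0.087],"offset":[0,0,0],"grip":-1},{"rot":[0,0,0],"offset":[0,0,0],"grip":-1}]' 20 >/dev/null; python3 h.py;python3 -m jog '[{"rot":[0,0,0],"offset":[-0.2,0.64,0],"grip":-1},{"rot":[0,0,0],"offset":[-0.2,0.64,0],"grip":-1},{"rot":[0,0,0],"offset":[-0.2,0.64,0],"grip":-1},{"rot":[0,0,0],"offset":[-0.2,0.64,0],"grip":-1},{"rot":[0,0,0],"offset":[-0.2,0.64,0],"grip":-1},{"rot":[0,0,0],"offset":[-0.2,0.64,0],"grip":-1},{"rot":[0,0,0],"offset":[-0.2,0.64,0.6],"grip":-1},{"rot":[0,0,0],"offset":[-0.2,0.64,0.8],"grip":-1}]' >/dev/null; python3 h.py
```

```text
t 9.2 tcp [390.5  44.7 210.9] phot [-169.7  278.9  210.9] rpy [-180.    -0.   158.6] F [ 0.4 -0.3 -0.8] w 85.3 gf 0.0 q [  6.5   1.2 -18.6  70.2  -0.   28. ]
t 10.0 tcp [560.3 254.2 143.3] phot [ 44.6 442.6 143.3] rpy [179.9   0.2 158.2] F [-0.1  0.3  0.6] w 85.6 gf 0.0 q [24.4 24.5  2.2 67.5 -0.  46.2]
```

```bash
python3 -m jog '[{"rot":[0,0,0],"offset":[0,0,0.4],"grip":-1},{"rot":[0,0,0],"offset":[0,0,0.4],"grip":-1},{"rot":[0,0,0],"offset":[0,0,0.4],"grip":-1},{"rot":[0,0,0],"offset":[0,0,0.2],"grip":-1},{"rot":[0,0,0],"offset":[0,0,0],"grip":-1},{"rot":[0,0,0],"offset":[0,0,0],"grip":-1},{"rot":[0,0,0],"offset":[0,0,0],"grip":-1},{"rot":[0,0,0],"offset":[0,0,0],"grip":-1}]' >/dev/null; python3 h.py; python3 -c "
from h import *
T=viewer.get_image('top');S=viewer.get_image('side')
a=T[130:280,85:235];b=S[60:210,190:340]
cv2.imwrite('pics/p4.png',cv2.resize(np.hstack([a,b]),None,fx=2.6,fy=2.6,interpolation=cv2.INTER_CUBIC))"
```

```text
t 10.8 tcp [558.7 253.   74.1] phot [ 42.8 441.9  74.1] rpy [1.799e+02 1.000e-01 1.584e+02] F [-0.4  0.4 -0.2] w 85.3 gf 0.0 q [24.4 27.1 -4.2 58.6 -0.  45.9]
```

View pics/p4.png

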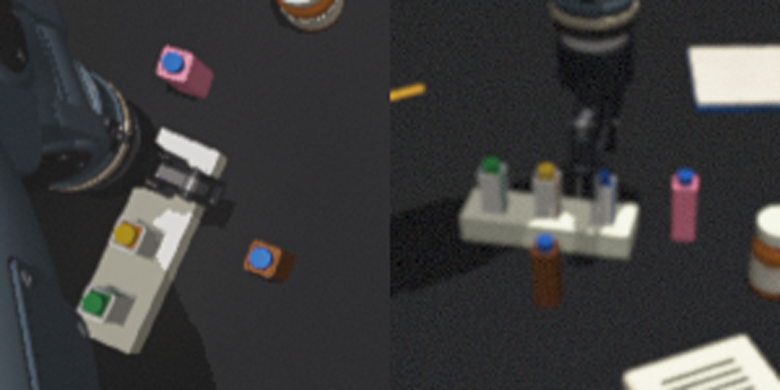

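Run:
```python
from h import *
def proj(n,p):
    m=viewer.camera_model(n);E=m["extrinsics"];c=E[:3,:3].T@(np.array(p)-E[:3,3]);x,y=c[0]/-c[2],-c[1]/-c[2];k=1+m["k1"]*(x*x+y*y);f=210/np.tan(np.radians(m["fovy"]/2));return np.array([m["cx"]+f*x*k,m["cy"]+f*y*k])
off={"top":(85,130),"side":(190,60)};sx={"top":0,"side":390}
ty=np.array([.3665,.93,0])
for n in off:
    for nm,p in(("cell ctr top",[.5615,.2515,.078]),("tcp",[.5587,.253,.074]),("tip-",np.array([.5587,.253,.087])-.042*ty),("tip+",np.array([.5587,.253,.087])+.042*ty),("tip-back",np.array([.5587,.253,.087])-.057*ty)):
        q=(proj(n,p)-off[n])*2.6;print(n,nm,np.round(q+[sx[n],0]))
```

```text
top cell ctr top [159. 168.]
top tcp [158. 172.]
top tip- [200. 190.]
top tip+ [108. 150.]
top tip-back [216. 197.]
side cell ctr top [602. 182.]
side tcp [599. 184.]
side tip- [590. 197.]
side tip+ [607. 152.]
side tip-back [587. 205.]
```

The gripper straddles the blue cell: near finger at top half (200,188), side half (588,150–190), matching the projected fingertips. I shift 3 mm and go down.

```bash
python3 -m jog '[{"rot":[0,0,0],"offset":[-0.06,0,0.2],"grip":-1},{"rot":[0,0,0],"offset":[0,0,0.2],"grip":-1},{"rot":[0,0,0],"offset":[0,0,0.2],"grip":-1},{"rot":[0,0,0],"offset":[0,0,0.06],"grip":0.1},{"rot":[0,0,0],"offset":[0,0,0],"grip":0.1},{"rot":[0,0,0],"offset":[0,0,0],"grip":0.18},{"rot":[0,0,0],"offset":[0,0,0],"grip":0.18},{"rot":[0,0,0],"offset":[0,0,0],"grip":0.18}]' 20 >/dev/null; python3 h.py; python3 -m jog '[{"rot":[0,0,0],"offset":[0,0,0],"grip":0.26},{"rot":[0,0,0],"offset":[0,0,0],"grip":0.3},{"rot":[0,0,0],"offset":[0,0,0],"grip":0.34},{"rot":[0,0,0],"offset":[0,0,0],"grip":0.36},{"rot":[0,0,0],"offset":[0,0,0],"grip":0.38},{"rot":[0,0,0],"offset":[0,0,0],"grip":0.38},{"rot":[0,0,0],"offset":[0,0,0],"grip":0.38},{"rot":[0,0,0],"offset":[0,0,0],"grip":0.38}]' 20 >/dev/null; python3 h.py
```

```text
t 11.7 tcp [561.1 251.9  40.4] phot [ 44.9 440.1  40.4] rpy [180.    0.  158.5] F [ 0.4 -0.5  0.2] w 35.3 gf 0.0 q [24.2 29.  -6.5 54.5 -0.  45.7]
t 12.5 tcp [560.9 251.8  40. ] phot [ 44.7 440.1  40. ] rpy [180.    0.  158.5] F [-0.6  0.   0.9] w 26.4 gf 0.3703300841152668 q [24.2 29.  -6.5 54.5 -0.  45.7]
```

```bash
python3 -m jog '[{"rot":[0,0,0],"offset":[0,0,0],"grip":0.4},{"rot":[0,0,0],"offset":[0,0,0],"grip":0.42},{"rot":[0,0,0],"offset":[0,0,0],"grip":0.5},{"rot":[0,0,0],"offset":[0,0,0],"grip":1},{"rot":[0,0,0],"offset":[0,0,0],"grip":1},{"rot":[0,0,0],"offset":[0,0,0],"grip":1},{"rot":[0,0,0],"offset":[0,0,0],"grip":1},{"rot":[0,0,0],"offset":[0,0,0],"grip":1}]' 30 >/dev/null; python3 h.py
```

```text
t 13.3 tcp [561.  252.   39.9] phot [ 44.7 440.3  39.9] rpy [180.   -0.  158.5] F [ 1.8  3.9 -4.2] w 24.7 gf 30.327526330947876 q [24.2 29.1 -6.5 54.4  0.  45.7]
```

```bash
python3 -m jog '[{"rot":[0,0,0],"offset":[0,0.01,-0.06],"grip":1},{"rot":[0,0,0],"offset":[0,0,-0.08],"grip":1},{"rot":[0,0,0],"offset":[0,0,-0.1],"grip":1},{"rot":[0,0,0],"offset":[0,0,-0.1],"grip":1},{"rot":[0,0,0],"offset":[0,0,-0.16],"grip":1},{"rot":[0,0,0],"offset":[0,0,-0.16],"grip":1},{"rot":[0,0,0],"offset":[0,0,-0.2],"grip":1},{"rot":[0,0,0],"offset":[0,0,-0.2],"grip":1}]' 30 >/dev/null; python3 h.py;  python3 -m jog '[{"rot":[0,0,0],"offset":[0,0,-0.3],"grip":1},{"rot":[0,0,0],"offset":[0,0,-0.4],"grip":1},{"rot":[0,0,0],"offset":[0,0,-0.4],"grip":1},{"rot":[0,0,0],"offset":[0,0,-0.3],"grip":1},{"rot":[0,0,0],"offset":[0,0,-0.2],"grip":1},{"rot":[0,0,0],"offset":[0,0,0],"grip":1},{"rot":[0,0,0],"offset":[0,0,0],"grip":1},{"rot":[0,0,0],"offset":[0,0,0],"grip":1}]' 30 >/dev/null; python3 h.py; python3 -c "
from h import *
T=viewer.get_image('top');S=viewer.get_image('side')
cv2.imwrite('pics/top5.png',T);cv2.imwrite('pics/side5.png',S)
a=T[130:280,85:235];b=S[60:210,190:340]
cv2.imwrite('pics/p5.png',cv2.resize(np.hstack([a,b]),None,fx=2.6,fy=2.6,interpolation=cv2.INTER_CUBIC))"
```

```text
t 14.1 tcp [561. 252.  94.] phot [ 44.8 440.3  94. ] rpy [-180.     0.   158.5] F [ 0.4  0.7 -1. ] w 24.9 gf 30.729482173919678 q [24.2 26.5 -2.1 61.4 -0.  45.7]
t 14.9 tcp [560.6 252.  172.1] phot [ 44.4 440.4 172.1] rpy [-1.799e+02 -1.000e-01  1.585e+02] F [ 0.5  0.6 -0.6] w 24.5 gf 30.73175847530365 q [24.2 23.8  5.5 71.7 -0.  45.7]
```

View pics/p5.png

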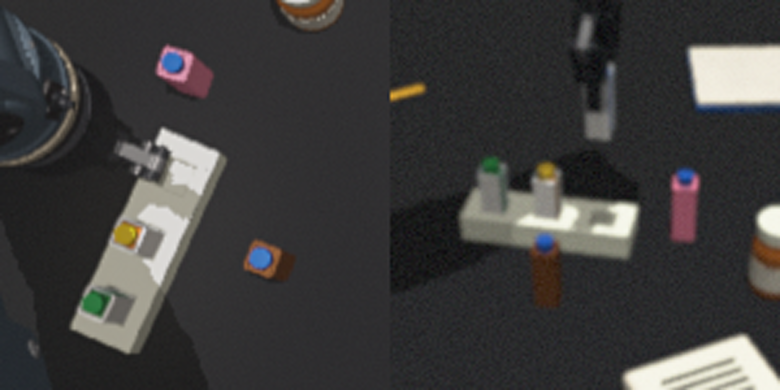

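The cell is lifted clear (side half 600,110): frosted face towards the camera, well empty, other cells in place. Next I turn it and carry it over the gap.

```bash
python3 -m jog '[{"rot":[0,0,0.087],"offset":[0,0,0],"grip":1},{"rot":[0,0,0.087],"offset":[0,0,0],"grip":1},{"rot":[0,0,0.087],"offset":[0,0,0],"grip":1},{"rot":[0,0,0.087],"offset":[0,0,0],"grip":1},{"rot":[0,0,0.087],"offset":[0,0,0],"grip":1},{"rot":[0,0,0.087],"offset":[0,0,0],"grip":1},{"rot":[0,0,0.087],"offset":[0,0,0],"grip":1},{"rot":[0,0,0],"offset":[0,0,0],"grip":1}]' >/dev/null; python3 h.py;  python3 -m jog '[{"rot":[0,0,0],"offset":[-0.4,-0.11,0],"grip":1},{"rot":[0,0,0],"offset":[-0.74,-0.11,0],"grip":1},{"rot":[0,0,0],"offset":[-0.74,-0.11,0],"grip":1},{"rot":[0,0,0],"offset":[-0.74,-0.11,0],"grip":1},{"rot":[0,0,0],"offset":[-0.74,-0.11,0],"grip":1},{"rot":[0,0,0],"offset":[-0.74,-0.11,0],"grip":1},{"rot":[0,0,0],"offset":[-0.74,-0.11,0],"grip":1},{"rot":[0,0,0],"offset":[-0.74,-0.11,0],"grip":1}]' >/dev/null; python3 h.py; python3 -m jog '[{"rot":[0,0,0],"offset":[-0.74,0,0],"grip":1},{"rot":[0,0,0],"offset":[-0.74,0,0],"grip":1},{"rot":[0,0,0],"offset":[-0.7,0,0],"grip":1},{"rot":[0,0,0],"offset":[-0.5,0,0],"grip":1},{"rot":[0,0,0],"offset":[-0.3,0,0],"grip":1},{"rot":[0,0,0],"offset":[-0.1,0,0],"grip":1},{"rot":[0,0,0],"offset":[0,0,0],"grip":1},{"rot":[0,0,0],"offset":[0,0,0],"grip":1}]' >/dev/null; python3 h.py
```

```text
t 15.8 tcp [560.8 252.1 172.4] phot [ 44.7 440.4 172.4] rpy [-179.9    0.   103.5] F [-0.4 -1.  -1.4] w 24.6 gf 30.662110447883606 q [ 24.2  23.8   5.5  71.8  -0.  100.7]
t 16.6 tcp [584.  -30.8 172.8] phot [  0.7 160.  172.8] rpy [-180.    -0.   103.9] F [ 0.5 -0.1 -0.9] w 24.7 gf 30.662782788276672 q [-3.  20.9  0.9 70.1 -0.  73.1]
t 17.4 tcp [ 620.4 -177.8  173. ] phot [  1.4   8.6 173. ] rpy [-180.    -0.   103.8] F [-0.3 -0.1 -0.7] w 24.7 gf 30.662226676940918 q [-16.   26.8  10.5  73.7   0.   60.2]
```

```bash
python3 -m jog '[{"rot":[0,0,0],"offset":[-0.09,-0.02,0],"grip":1},{"rot":[0,0,0],"offset":[-0.09,-0.01,0.2],"grip":1},{"rot":[0,0,0],"offset":[0,0,0.4],"grip":1},{"rot":[0,0,0],"offset":[0,0,0.4],"grip":1},{"rot":[0,0,0],"offset":[0,0,0.4],"grip":1},{"rot":[0,0,0],"offset":[0,0,0.4],"grip":1},{"rot":[0,0,0],"offset":[0,0,0.2],"grip":1},{"rot":[0,0,0],"offset":[0,0,0.1],"grip":1}]' >/dev/null; python3 -m jog '[{"rot":[0,0,0],"offset":[0,0,0],"grip":1},{"rot":[0,0,0],"offset":[0,0,0],"grip":1},{"rot":[0,0,0],"offset":[0,0,0],"grip":1},{"rot":[0,0,0],"offset":[0,0,0],"grip":1},{"rot":[0,0,0],"offset":[0,0,0],"grip":1},{"rot":[0,0,0],"offset":[0,0,0],"grip":1},{"rot":[0,0,0],"offset":[0,0,0],"grip":1},{"rot":[0,0,0],"offset":[0,0,0],"grip":1}]' >/dev/null; python3 h.py; python3 -c "
from h import *
T=viewer.get_image('top');S=viewer.get_image('side')
cv2.imwrite('pics/top6.png',T);cv2.imwrite('pics/side6.png',S)
b=S[180:330,260:410]
cv2.imwrite('pics/p6.png',cv2.resize(b,None,fx=4,fy=4,interpolation=cv2.INTER_CUBIC))"
```

```text
t 19.0 tcp [ 621.2 -188.1   68. ] phot [-0.2 -1.6 68. ] rpy [-180.     0.   103.7] F [-0.3  0.7 -0.7] w 24.6 gf 30.66358745098114 q [-16.8  30.7   1.1  60.4  -0.   59.5]
```

View pics/p6.png

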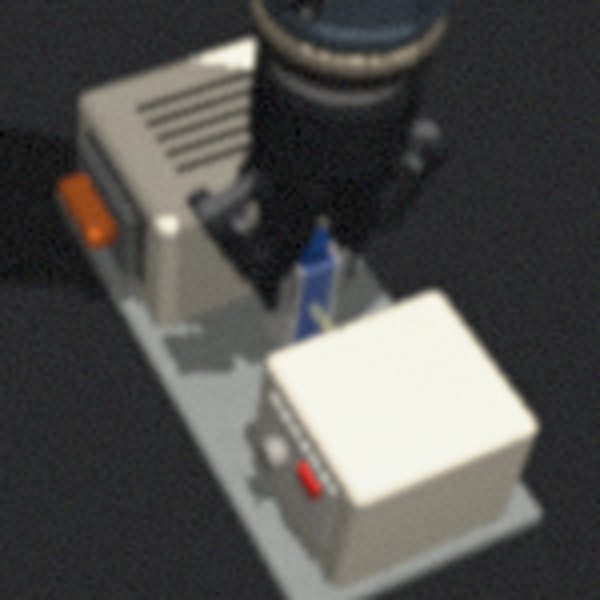

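The cell hangs in the gap, its blue clear face towards the detector and the beam meeting it near its middle line at crop (318,315). The drawer is still home. I check height and centring numerically.

Run:
```python
from h import *
def proj(n,p):
    m=viewer.camera_model(n);E=m["extrinsics"];c=E[:3,:3].T@(np.array(p)-E[:3,3]);x,y=c[0]/-c[2],-c[1]/-c[2];k=1+m["k1"]*(x*x+y*y);f=210/np.tan(np.radians(m["fovy"]/2));return np.array([m["cx"]+f*x*k,m["cy"]+f*y*k])
R=np.array([[np.cos(A),-np.sin(A)],[np.sin(A),np.cos(A)]])
P=lambda x,y,z:(proj("side",[*(O+R@[x/1e3,y/1e3]),z/1e3])-[260,180])*4
for nm,p in(("beam at face",(0,-13,70)),("beam at tube",(0,-34.5,70)),("roof det corners",(-50,-42.5,100)),("",(50,-42.5,100)),("",(-50,-132.5,100)),("",(50,-132.5,100)),("face top L",(-12.5,-13,105)),("face top R",(12.5,-13,105)),("face top mid if y=-14.6",(0,-14.6,105)),("stopper top",(0,0,115))): print(nm,np.round(P(*p)))
S=cv2.imread("pics/side6.png");h=cv2.cvtColor(S,cv2.COLOR_BGR2HSV);H,Sa,V=[h[...,i].astype(int) for i in range(3)]
m=((H>100)&(H<130)&(Sa>110)&(V>50));m[:220]=0;m[290:]=0
for v in range(228,270):
    u=np.nonzero(m[v,320:360])[0]+320
    if len(u): print((v-180)*4,(u.min()-260)*4,(u.max()-260)*4+4,end=" | ")
```

```text
beam at face [312. 305.]
beam at tube [333. 337.]
roof det corners [258. 348.]
 [435. 279.]
 [354. 501.]
 [541. 420.]
face top L [297. 271.]
face top R [341. 255.]
face top mid if y=-14.6 [321. 265.]
stopper top [308. 232.]
228 312 324 | 232 312 332 | 236 312 328 | 240 308 328 | 244 308 324 | 248 304 324 | 252 300 328 | 256 300 328 | 260 300 328 | 264 304 324 | 268 308 328 | 272 312 324 | 276 308 328 | 280 308 328 | 284 308 324 | 288 304 324 | 292 304 324 | 296 304 324 | 312 304 308 | 316 304 308 | 320 300 312 | 324 300 312 | 328 300 312 | 332 300 304 |
```

Run:
```python
from h import *
ims=[viewer.get_image("side").astype(float) for _ in range(6)]
S=np.mean(ims,0);cv2.imwrite("pics/side7.png",S.astype(np.uint8))
print("rows 232-274, cols 330-350: B-R / V")
for v in range(232,276): print(v,"B-R"," ".join(f"{int(S[v,u,0]-S[v,u,2]):4d}" for u in range(329,350)),"| B"," ".join(f"{int(S[v,u,0]):3d}" for u in range(329,350)))
# rectified-line roof corners of the detector and lamp
m=(S.min(2)>195).astype(np.uint8)
for c in blobs(m,300):
    q=cv2.approxPolyDP(cv2.convexHull(c),3,True)[:,0]
    if 250<q[:,0].mean()<420 and 180<q[:,1].mean()<330: print(q.tolist())
```

```text
rows 232-274, cols 330-350: B-R / V
232 B-R    1    1    3    2    2    3    0    2    2    2    3    2    2    0    2    1    1    1    1    2    4 | B  21  24  25  20  20  20  22  20  19  23  24  27  25  23  22  23  20  24  22  22  21
233 B-R    3    1    4    2    2    4    4    2    3    4    0   -2    1    0    4    2    1    1    1    6    2 | B  25  24  24  24  22  22  26  22  25  27  30  38  34  25  28  23  21  19  20  25  25
234 B-R    0    2    0    4    2    5    2    3    1    0   -3   -7   -5   -2    2    3    4    2    0    2    2 | B  25  22  23  24  23  22  22  23  24  26  45  58  50  35  27  23  26  19  18  21  18
235 B-R    4    3    3    3    2    2    1    1    2    2    0   -3   -5   -2   -1    2    0    0    2    2    3 | B  28  26  23  21  23  23  25  24  22  37  57  73  66  43  26  25  24  17  19  22  25
236 B-R    0    1    2    3    1    3    0    2    6   16   22   11    2   -1    0    3    3    0    1    2    2 | B  28  28  27  26  21  23  20  22  27  45  69  82  74  46  27  26  24  20  23  22  22
237 B-R    0    1    1    1    4    3    3    1    7   32  
[... 7128 characters left out ...]
 233 233 232 232 233 233 233 232 233 233 233 233
273 B-R  -27  -18  -14  -12  -12  -11  -12  -11  -11  -12  -11  -12  -11  -12  -12  -12  -11  -12  -12  -12  -12 | B 199 221 229 232 233 234 232 233 233 233 234 233 234 232 233 233 233 233 233 233 233
274 B-R  -27  -22  -17  -13  -11  -11  -11  -11  -11  -11  -11  -11  -11  -12  -11  -11  -12  -11  -12  -11  -12 | B 182 210 224 230 233 233 233 233 233 234 233 233 234 233 233 233 233 233 232 233 233
275 B-R  -24  -28  -18  -15  -11  -11  -11  -11  -11  -11  -11  -11  -11  -11  -11  -11  -11  -11  -12  -12  -11 | B 160 193 218 227 233 234 234 233 233 233 233 233 234 233 234 233 233 233 232 233 233
[[369, 254], [392, 287], [349, 304], [328, 269]]
```

Run:
```python
from h import *
R=np.array([[np.cos(A),-np.sin(A)],[np.sin(A),np.cos(A)]])
def proj(n,p):
    m=viewer.camera_model(n);E=m["extrinsics"];c=E[:3,:3].T@(np.array(p)-E[:3,3]);x,y=c[0]/-c[2],-c[1]/-c[2];k=1+m["k1"]*(x*x+y*y);f=210/np.tan(np.radians(m["fovy"]/2));return np.array([m["cx"]+f*x*k,m["cy"]+f*y*k])
def P(n,x,y,z): return proj(n,[*(O+R@[x/1e3,y/1e3]),z/1e3])
print("cell face top mid pred",P("side",-.2,-14.6,106.1))
for n,f in(("side","side3"),("top","top3")):
    I=cv2.imread(f"pics/{f}.png")
    for th in(195,205,215,222):
        for c in blobs(I.min(2)>th,300):
            r=cv2.moments(cv2.convexHull(c));ctr=np.array([r["m10"],r["m01"]])/r["m00"]
            for nm,cy,sx,sy in(("lamp",97.5,60,55),("det",-87.5,50,45)):
                q=np.array([P(n,a*sx,cy+b*sy,100) for a,b in((1,1),(1,-1),(-1,-1),(-1,1))],np.float32)
                mm=cv2.moments(q);pc=np.array([mm["m10"],mm["m01"]])/mm["m00"]
                if np.hypot(*(ctr-pc))<12: print(n,th,nm,"obs-pred",np.round(ctr-pc,2),"area",r["m00"],"pred",round(mm["m00"]))
print("px per mm side dx,dy",P("side",1,-60,100)-P("side",0,-60,100),P("side",0,-59,100)-P("side",0,-60,100))
```

```text
cell face top mid pred [340.14810983 246.05981545]
side 195 det obs-pred [0.24 1.63] area 1934.0 pred 2147
side 195 lamp obs-pred [0.09 1.41] area 1881.0 pred 2056
side 205 det obs-pred [0.29 1.67] area 1880.5 pred 2147
side 205 lamp obs-pred [0.14 1.24] area 1842.0 pred 2056
side 215 det obs-pred [0.33 1.57] area 1832.0 pred 2147
side 215 lamp obs-pred [0.18 1.22] area 1787.0 pred 2056
side 222 det obs-pred [0.46 1.52] area 1771.5 pred 2147
side 222 lamp obs-pred [0.16 1.14] area 1735.5 pred 2056
top 195 lamp obs-pred [ 0.4  -0.62] area 2555.5 pred 2865
top 195 det obs-pred [ 0.18 -0.7 ] area 1675.5 pred 1936
top 205 lamp obs-pred [ 0.44 -0.44] area 2457.0 pred 2865
top 205 det obs-pred [ 0.28 -0.47] area 1592.5 pred 1936
top 215 lamp obs-pred [ 0.45 -0.48] area 2361.0 pred 2865
top 215 det obs-pred [ 0.23 -0.48] area 1517.5 pred 1936
px per mm side dx,dy [ 0.4481633  -0.17770296] [-0.26946474 -0.3898256 ]
```

```bash
python3 -m jog '[{"rot":[0,0,0],"offset":[-0.03,0.01,0.01],"grip":1},{"rot":[0,0,0],"offset":[-0.02,0.01,0.01],"grip":1},{"rot":[0,0,0],"offset":[0,0,0],"grip":1},{"rot":[0,0,0],"offset":[0,0,0],"grip":1},{"rot":[0,0,0],"offset":[0,0,0],"grip":1},{"rot":[0,0,0],"offset":[0,0,0],"grip":1},{"rot":[0,0,0],"offset":[0,0,0],"grip":1},{"rot":[0,0,0],"offset":[0,0,0],"grip":1}]' >/dev/null; python3 h.py
python3 - <<'E'
from h import *
S=np.mean([viewer.get_image("side").astype(float) for _ in range(4)],0)
for v in list(range(242,250))+list(range(252,264)): print(v,"B-R"," ".join(f"{int(S[v,u,0]-S[v,u,2]):4d}" for u in range(331,348)),"| B"," ".join(f"{int(S[v,u,0]):3d}" for u in range(331,348)))
E
```

```text
t 20.2 tcp [ 622.8 -190.2   67.1] phot [ 0.9 -4.1 67.1] rpy [180.    0.  103.7] F [-0.7  0.6 -1.8] w 24.7 gf 30.66290259361267 q [-17.   30.9   1.4  60.5  -0.   59.4]
242 B-R    0    1    0    0    4   10   24   49   67   80   75   41   10   -3   -3    1    0 | B  15  18  23  20  24  30  49  68  95 105 105 106 115 107  74  51  45
243 B-R    4   -2    5    2    9   27   44   58   69   73   68   40   15    0   -3   -4   -2 | B  22  20  26  26  24  43  61  78  95  98  95 101 119 125 100  76  72
244 B-R   -1    3    1    4   16   38   55   60   68   69   63   54   33   11    0   -2   -1 | B  22  22  22  24  33  57  70  83  88  86  88 101 122 135 125 102  88
245 B-R    6    1    2    6   20   41   60   62   63   62   62   62   53   26    4   -1   -3 | B  20  23  23  28  46  66  79  83  85  87  97 115 131 143 138 116  91
246 B-R    0    5    4    6   18   43   59   64   63   59   60   63   58   34    9   -1   -3 | B  25  26  23  37  65  86  92  93  96 105 118 133 140 140 138 115  88
247 B-R    1    0    0    1   10   31   58   66   63   59   58   58   51   30    9    0   -1 | B  26  24  29
[... 1666 characters left out ...]
 109 120 123 120 119 118 104  94  95 100
260 B-R   -3   -5   -3    2   21   43   45   24    3   -9   -9   -7   -5   -3   -5  -11  -15 | B  94  92 104 116 114 108 105 107 113 121 124 125 120 112 109 120 141
261 B-R   -5   -5   -4    3   28   48   51   41   17   -3  -13  -17  -13  -14  -15  -21  -24 | B  96  99 107 116 114 109 104 103 106 115 126 131 136 134 142 165 188
262 B-R   -4   -3   -3    4   30   49   51   41   24    0  -14  -22  -23  -21  -23  -20  -15 | B  97 104 112 119 114 106 105 106 110 119 136 154 170 173 183 208 223
263 B-R   -5   -4    0   10   31   39   29   14    3   -9  -20  -27  -20  -17  -15  -14  -14 | B 101 105 114 116 111 110 116 126 138 154 176 192 210 215 219 228 230
```

```bash
python3 -c "
from bench import robot
print(robot.hand_in())"
```

```text
the job is handed in; nothing more can be done
None
```

The job is handed in: the drawer is clicked home, and the blue cell is held still by its frosted faces in the light path. It is on the beam and square to it, but its position midway along the beam is only sure to about 3 mm because the two cameras disagreed.

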